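# Shift the manikin tilt stand into third

## Robot

A 6-joint arm with a two-finger parallel gripper is mounted at the origin on the work surface. World frame = base frame: x ahead of the robot, y to its left, z up, the work surface at z = 0. Lengths are in m, angles in rad, forces in N, time in s.
With the tool pointing down it reaches from about 0.35 to 0.85 m from the base axis. Payload 8.1 kg.
Tool frame: the origin (TCP) lies between the finger pads; the fingertips stand 8 mm ahead of it and the grasp point (between the pads) lies 11 mm behind it (robot.tip_reach is the y of the fingertips in the tool frame, in m); y points along the fingers, z is the direction in which the jaws open and shut, and the axes are right-handed (so a half turn about y gives the same grasp; the last joint's range is limited). The gripper opens to 93 mm and grips with 3 to 60 N. Pads are 15 mm wide; open, the fingers measure 128 mm over their backs; the gripper's body (75 mm by 188 mm) begins 65 mm behind the grasp point.
Start: joints at [1.248, 0.13, 1.488, -0, 1.523, -0.085], TCP at [0.141, 0.583, 0.227] pointing down, gripper open.
Joint ranges: [-2.96, 2.96], [-0.89, 2.26], [0.02, 2.5], [-1.34, 4.48], [0, 2.73], [-2.66, 2.66]. Speed limits (rad/s): [2.39, 2.39, 2.79, 3.14, 3.14, 3.14].

## Interface

Orientations are given as a rotation vector (axis times angle).
In Python, from plant import robot gives the robot as it stands.
- The arm moves only by the tool carry_out, never from a script. Its argument "increments" is a list of rows, each an object with "linear": the shift along the tool's x, y, z in m, a list of three; "yaw": the turn about the tool's y in rad. A call has 1 to 5 rows; each row is the pose to reach, as a shift and turn from the pose measured when the call began, along the tool's axes at that moment; what a row does not reach only later rows make up. A row lasts 1/8 s, in which the tool goes at most 62.5 mm and 10.7 degrees, less where a joint would pass 70% of its speed; a pose out of reach is approached as far as the arm can. A call with a gripper value outside its range is refused whole. "gripper" is the opening, from 0 (shut) to 1 (fully open), set as the call begins (left out, the last holds). The fingers move at their own pace and stop on an object; "newtons" is the grip in N (left out, the last holds). Time passes only in rows, so rows that repeat a pose let the fingers close. It gives the time, the measured TCP pose, the force and the opening at its end, in the units of the state.
- robot.read_state(): the state, without advancing time (a new reading comes with each control period).
- robot.read_camera(name): name is "scene" or "top"; returns the picture (400x640x3 uint8, blue, green, red); there is no depth.
- robot.camera_params(name): a dict with "fov_y" (degrees; the focal length in pixels is half the picture's height over the tangent of half this angle, whatever the lens; pixels are square), "cx", "cy" (the principal point, pixels), "R" (3x3) and "t" (3): a world point X has camera coordinates R X + t. Camera axes: x right, y down, z forward; pixel columns grow to the right and rows downward; lengths in m; the calibration is good to about 2 mm. A picture is of the moment at which its call begins. camera_params takes no time and is no camera call.
- robot.close_job(): hands the job in, once; it reports no verdict.
The state is a dict: "t": time; "q": joint angles; "dq": joint speeds; "joint_torque": joint torques, N m; "tool_pos": TCP position; "orientation": TCP orientation; "force": force on the tool from outside, world axes, zero at the start; "wrist_torque": the same for the moment, N m; "opening": finger opening in m.
Only numpy, scipy, OpenCV 4.12 (cv2) and the standard library are available. Lean on these libraries where they do the work, as an engineer would, in place of code of your own. Each camera call takes 0.05 s, during which the arm holds its last target.

## Task

The gearstick of the infant-manikin tilt stand has been left in the left-hand leg of its H-shaped gate; shift it into third, the far right-hand slot marked with three dots, so that the crank is ready to drive the head-down tilt: bring the stick to neutral, push it across to the right, then forward (away from the robot) until it is fully home, without letting it slip into fourth. Push it with the fingertips or the outside of the fingers, without gripping the knob or forcing it hard against the gate. Leave the crank and all the things lying about where they are.

Things in the scene. Friction and masses are not known exactly. Their poses are not given: they have to be found in the camera images.
- stand: Bench-top tilt stand, fixed: dark base plate (x -160 to 100, y -100 to 400 mm, 12 mm thick), off-white gearbox 170 x 150 mm at its right end, deck with an infant airway trainer (up to 260 mm high) at y 165 to 375 mm. Origin: on the table under the gearstick's pivot. x: forward, away from the robot; y: left, towards the deck; z up. Yaw -0.25 to 0.3 rad.
- gate (a point): Centre of the upper face of the gate, an aluminium plate 112 x 112 x 8 mm on the gearbox, 126 mm above the table. H-shaped opening: two legs along the stand's x at y = +21 and -21 mm, joined by the neutral passage along y at x = 0. Passages 18 mm wide. Slots have dots: 1 far left, 2 near left, 3 far right, 4 near right. Within 150 mm of it all but the stick is lower than 126 mm.
- knob (a point): Centre of the red ball knob (44 mm diameter) on top of the gearstick, 200 mm from the stick's pivot, about 215 mm above the table. The shaft below it is 12 mm thick. Pushed sideways with about 2 to 4 N it moves, and it stays wherever it is left.
- pivot (a point): The gearstick's pivot, on the stand's vertical axis, 20 mm above the table. In the stand's axes the knob lies at x = 200*sin(forward), y = -200*sin(across)*cos(forward), z = 20 + 200*cos(across)*cos(forward) mm.
- third_slot (a point): Point on the gate plate's upper face, at the far end of the slot marked with three dots: where the shaft's centre line passes when the stick is fully home in third.
- across (a joint): Sideways angle of the gearstick, rad: -0.205 in the left-hand leg (start), 0 upright, +0.205 at the stop in the right-hand leg; positive leans right (the stand's -y). The gate lets it change only while the stick is in neutral.
- forward (a joint): Fore-and-aft angle of the gearstick, rad: +0.25 at the far end of slots 1 and 3, 0 in neutral, -0.25 at the near end of slots 2 and 4; positive leans away from the robot (the stand's +x). Starts anywhere between -0.25 and +0.25. From neutral the stick passes across while this is within about 0.03 of 0, and the rounded corners help it in from about 0.06.
- crank_handle (a point): Middle of the black handle (24 mm thick, 55 mm long, along y) of the stand's winding crank, on the right-hand side of the gearbox: it circles at 48 mm radius about an axis 62 mm above the table, between 119 and 174 mm right of the stick's pivot; the crank turns lightly and must be left alone.
- laryngoscope: Bystander: steel laryngoscope, handle 28 mm thick and 110 mm long, lying on the base plate in front of the gearbox (near side). Origin: underside of the handle's middle.
- spray: Bystander: small spray bottle, 38 mm diameter, 105 mm tall, standing on the base plate on its near side, in front of the gap between gearbox and deck. Origin: centre of its underside.
- penlight: Bystander: aluminium penlight 125 mm long, 15 mm thick, lying on the table right of the stand. Origin: its middle, on the table.
- syringe: Bystander: clear empty syringe without needle, about 140 mm long, 20 mm thick, lying right of the stand. Origin: near its middle, on the table.
- tape_roll: Bystander: white roll of tape, 90 mm diameter, 25 mm high, lying flat. Origin: centre of its underside.
- mask_case: Bystander: orange pocket-mask case, 115 x 100 x 45 mm. Origin: centre of its underside.

How it is judged:
By the outcome, as a careful person would: the job done as asked, in the order asked, and still so for the second after the job is handed in, with the robot touching nothing.
It also fails if it takes over 67 s, if anything falls off the work surface, if the arm or the gripper's body presses on something with over 40 N, if the wrist force passes 120 N, or if a joint passes its speed limit or range.

## Working session

There is one attempt and no reset: what is moved stays moved. The work goes in short steps, Python scripts to look and compute and a tool call to move; the robot and the scene stay as the last step left them, time stands still between calls to the robot, and variables do not carry over. Pictures are saved under pics/ and viewed, and the job is handed in when it is done.

Besides the shell and the picture viewer there is one more tool, called after "Emit:" as a command line: name --argument value ..., lists and objects as JSON in quotes. carry_out: Moves the arm, as the interface text tells. Its arguments: {"type":"object","properties":{"increments":{"type":"array","items":{"type":"object","properties":{"linear":{"type":"array","items":{"type":"number"}},"yaw":{"type":"number"}}}},"gripper":{"type":"number"},"newtons":{"type":"number"}},"required":["increments"]}

```bash
mkdir -p pics; ls; python3 - <<'E'
from plant import robot
import cv2
s=robot.read_state()
print({k:s[k] for k in('t','tool_pos','orientation','force','opening')}, robot.tip_reach)
for n in('scene','top'):
    print(n,robot.camera_params(n)); cv2.imwrite(f'pics/{n}0.png',robot.read_camera(n))
E
```

```text
pics
{'t': 0.0, 'tool_pos': array([0.14114934, 0.58260238, 0.22559604]), 'orientation': array([-1.56450417,  0.186971  , -0.18644501]), 'force': array([ 0.93982503, -0.06735792,  0.03181807]), 'opening': 0.09307265027731601} 0.008
scene {'fov_y': 43.14141505032094, 'cx': 315.86506261555184, 'cy': 202.12385353656276, 'R': array([[ 0.03671133,  0.99913491, -0.01953739],
       [ 0.71584572, -0.03993401, -0.69711562],
       [-0.69729276,  0.01160628, -0.71669248]]), 't': array([ 0.19394426, -0.28227908,  1.90914736])}
top {'fov_y': 53.20046339437984, 'cx': 328.666563036587, 'cy': 200.23993014323048, 'R': array([[-0.02264455, -0.99919909, -0.03299098],
       [-0.99057353,  0.02688391, -0.13431806],
       [ 0.13509741,  0.02963842, -0.99038894]]), 't': array([-0.18232787,  0.57012208,  1.01098925])}
```

View pics/scene0.png

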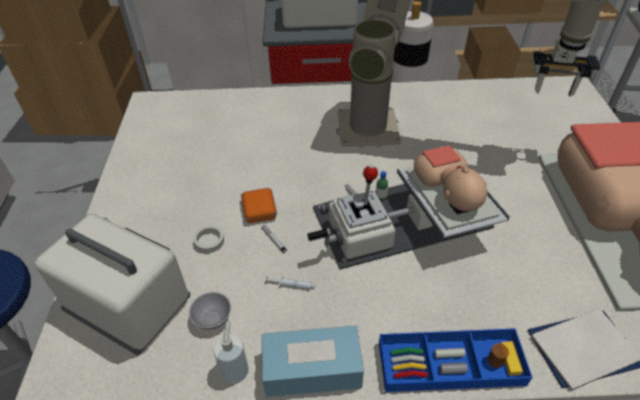

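View pics/top0.png

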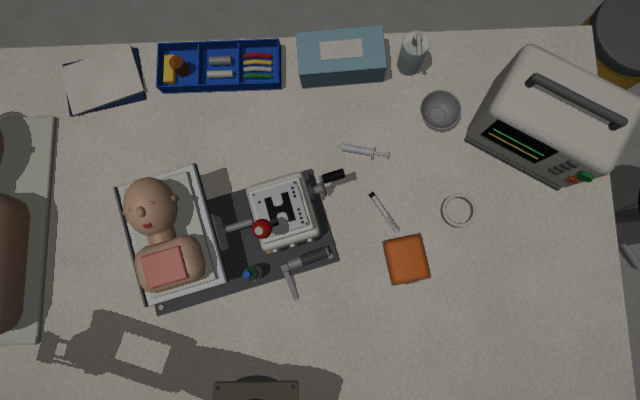

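The scene view shows the red knob at about (371,174) and the stand yawed slightly. In the top view the knob is at about (262,229) and the gate at about (282,208). Next I'll zoom in and measure.

```bash
cat > h.py <<'E'
import numpy as np, cv2
from plant import robot
def cam(n):
    p=robot.camera_params(n); f=200/np.tan(np.radians(p['fov_y'])/2)
    return f,p['cx'],p['cy'],np.array(p['R']),np.array(p['t'])
def ray(n,u,v):
    f,cx,cy,R,t=cam(n); d=R.T@np.array([(u-cx)/f,(v-cy)/f,1]); return -R.T@t,d/np.linalg.norm(d)
def plane(n,u,v,z):
    o,d=ray(n,u,v); return o+d*(z-o[2])/d[2]
def tri(a,b):
    (o1,d1),(o2,d2)=ray('scene',*a),ray('top',*b)
    s=np.linalg.lstsq(np.c_[d1,-d2],o2-o1,rcond=None)[0]
    p,q=o1+s[0]*d1,o2+s[1]*d2
    return (p+q)/2,np.linalg.norm(p-q)
def proj(n,X):
    f,cx,cy,R,t=cam(n); c=R@np.asarray(X)+t; return f*c[0]/c[2]+cx,f*c[1]/c[2]+cy
def red(img,box):
    x0,y0,x1,y1=box
    h=cv2.cvtColor(img,cv2.COLOR_BGR2HSV)[y0:y1,x0:x1]
    m=(((h[...,0]<6)|(h[...,0]>172))&(h[...,1]>150)&(h[...,2]>50)).astype('uint8')
    n,l,st,c=cv2.connectedComponentsWithStats(m)
    k=1+np.argmax(st[1:,4]); 
    cs,_=cv2.findContours((l==k).astype('uint8'),0,2); (cc,r)=cv2.minEnclosingCircle(cs[0])
    return np.array(cc)+[x0,y0],r,st[k],c[k]+[x0,y0]
E
python3 - <<'E'
from h import *
s=cv2.imread('pics/scene0.png');t=cv2.imread('pics/top0.png')
a=red(s,(350,155,395,195));b=red(t,(240,210,285,245));print(a,b)
print(tri(a[0],b[0]),tri(a[3],b[3]))
cv2.imwrite('pics/tz0.png',cv2.resize(t[165:265,230:350],None,fx=6,fy=6,interpolation=cv2.INTER_CUBIC))
cv2.imwrite('pics/sz0.png',cv2.resize(s[155:265,300:420],None,fx=5,fy=5,interpolation=cv2.INTER_CUBIC))
E
```

```text
(array([369.93243217, 173.20270348]), 6.861053943634033, array([ 14,  12,  13,  14, 127], dtype=int32), array([370.03937008, 173.31496063])) (array([261.32758713, 228.15517235]), 9.846874237060547, array([ 12,   9,  20,  19, 225], dtype=int32), array([262.12      , 227.73333333]))
(array([ 0.48429534, -0.0552774 ,  0.2121048 ]), np.float64(0.001452964082924204)) (array([ 0.48515044, -0.05604099,  0.21224465]), np.float64(0.0004886687012750665))
```

View pics/tz0.png

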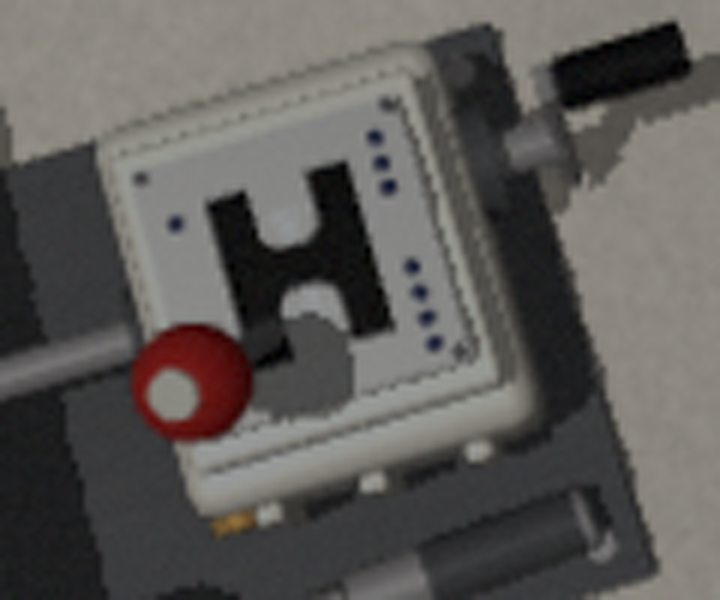

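View pics/sz0.png

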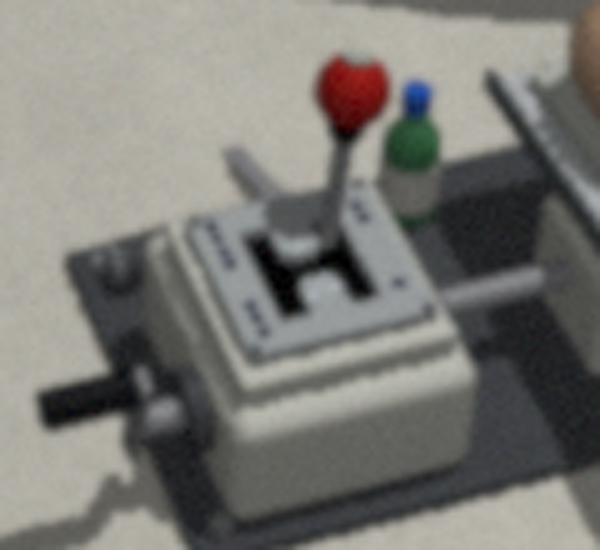

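```bash
python3 - <<'E'
from h import *
g=lambda x,y,z=.126: plane('top',230+(x+.5)/6-.5,165+(y+.5)/6-.5,z)
gs=lambda x,y,z=.126: plane('scene',300+(x+.5)/5-.5,155+(y+.5)/5-.5,z)
fl,fr,nr=g(140,178),g(388,104),g(462,350)
print(fl,fr,nr); c=(fl+nr)/2
a=fr-nr; l=fl-fr
print('len',np.linalg.norm(a),np.linalg.norm(l),'yaw',np.arctan2(a[1],a[0]),np.arctan2(-l[0],l[1]),'c',c)
h=[g(206,205),g(350,160),g(395,328)]
print('Hc',(h[0]+h[2])/2, np.arctan2(*(h[1]-h[2])[1::-1]))
# scene: plate corners
k=[gs(190,222),gs(362,183),gs(437,311),gs(257,357)]
print('scene c',sum(k)/4,k)
yaw=np.mean([np.arctan2(a[1],a[0]),np.arctan2(-l[0],l[1])])
R=np.array([[np.cos(yaw),-np.sin(yaw)],[np.sin(yaw),np.cos(yaw)]])
for K in ([0.4847,-.0557],):
  print('knob in stand',R.T@(np.array(K)-c[:2]))
E
```

```text
[ 0.57258745 -0.01680542  0.126     ] [ 0.59992138 -0.11711142  0.126     ] [ 0.50009366 -0.14542774  0.126     ]
len 0.10376602140470138 0.10396362779113427 yaw 0.27639191127043417 0.2660455796046435 c [ 0.53634056 -0.08111658  0.126     ]
Hc [ 0.53520739 -0.08118659  0.126     ] 0.249445787552366
scene c [ 0.53556141 -0.07992667  0.126     ] [array([ 0.4961632 , -0.14661812,  0.126     ]), array([ 0.46964446, -0.04333381,  0.126     ]), array([ 0.57379185, -0.01308861,  0.126     ]), array([ 0.60264612, -0.11666615,  0.126     ])]
knob in stand [-0.04294359  0.03832229]
```

```bash
cat >> h.py <<'E'
from scipy.spatial.transform import Rotation as Ro
C=np.array([.536,-.0807]); YAW=.271
RS=np.array([[np.cos(YAW),-np.sin(YAW)],[np.sin(YAW),np.cos(YAW)]])
def w(x,y): return C+RS@np.array([x,y])
def st(p): return RS.T@(np.asarray(p)[:2]-C)
def delta(target,s=None):
    s=s or robot.read_state(); R=Ro.from_rotvec(s['orientation']).as_matrix()
    return R.T@(np.asarray(target)-s['tool_pos'])
def info():
    s=robot.read_state(); R=Ro.from_rotvec(s['orientation']).as_matrix()
    print('t',s['t'],'pos',s['tool_pos'].round(4),'stand mm',(1e3*st(s['tool_pos'])).round(1),'F',np.round(s['force'],1),'open',round(s['opening'],4))
    print('tool x yaw',np.arctan2(R[1,0],R[0,0]),'ydown',R[:,1].round(3),'q',np.round(s['q'],2))
def look(n):
    A=robot.read_camera('scene');B=robot.read_camera('top')
    cv2.imwrite(f'pics/s{n}.png',cv2.resize(A[110:270,270:450],None,fx=4,fy=4,interpolation=cv2.INTER_CUBIC))
    cv2.imwrite(f'pics/t{n}.png',cv2.resize(B[150:280,200:360],None,fx=4,fy=4,interpolation=cv2.INTER_CUBIC))
    try:
        a=red(A,(330,140,400,215));b=red(B,(235,165,330,255)); k,e=tri(a[0],b[0]); print('knob',k,'err',e,'stand mm',1e3*st(k),'r',a[1],b[1])
    except Exception as ex: print(ex)
E
python3 - <<'E'
from h import *
info(); p=w(-.095,.038); print(p, delta([*p,.33]))
E
```

```text
t 0.1 pos [0.1412 0.5827 0.2257] stand mm [-202.8  744.8] F [-1.2  0.2  0.3] open 0.0932
tool x yaw -0.23779823013364917 ydown [-0.    -0.002 -1.   ] q [ 1.25  0.13  1.49 -0.    1.52 -0.09]
[ 0.43429474 -0.06951789] [ 0.43848846 -0.10341459 -0.56493612]
```

Emit:
carry_out --increments '[{"linear": [0, -0.03, 0], "yaw": -0.06}, {"linear": [0, -0.07, 0], "yaw": -0.18}, {"linear": [0.02, -0.105, -0.03], "yaw": -0.3}, {"linear": [0.05, -0.11, -0.07], "yaw": -0.42}, {"linear": [0.09, -0.11, -0.115], "yaw": -0.51}]' --gripper 0 --newtons 10

```text
t: 0.72
tool_pos: [0.2018, 0.449, 0.3364]
orientation: [-1.56, -0.218, 0.218]
force: [1.0, -0.5, -1.1]
opening: 0.0477
```

```bash
python3 - <<'E'
from h import *
info(); p=w(-.095,.038); print(p, delta([*p,.33]))
E
```

```text
t 0.725 pos [0.2018 0.449  0.3364] stand mm [-180.2  599.9] F [ 1.  -0.5 -1.1] open 0.0477
tool x yaw 0.2771736649697021 ydown [ 0.    -0.001 -1.   ] q [ 1.04 -0.18  1.6  -0.    1.73 -0.8 ]
[ 0.43429474 -0.06951789] [ 0.08175796  0.00675099 -0.56236567]
```

Emit:
carry_out --increments '[{"linear": [0.008, 0, -0.056]}, {"linear": [0.016, 0, -0.112]}, {"linear": [0.025, 0, -0.168]}, {"linear": [0.033, 0, -0.225]}, {"linear": [0.04, 0, -0.28]}]'

```text
$.increments[0]: bad value
```

Emit:
carry_out --increments '[{"linear": [0.008, 0, -0.056]}, {"linear": [0.016, 0, -0.112]}, {"linear": [0.025, 0, -0.168]}, {"linear": [0.033, 0, -0.225]}, {"linear": [0.04, 0, -0.26]}]'

```text
$.increments[0]: bad value
```

```bash
python3 - <<'E'
from h import *
info(); p=w(-.095,.038); print(p, delta([*p,.25])); look(1)
E
```

```text
t 0.725 pos [0.2018 0.449  0.3364] stand mm [-180.2  599.9] F [ 1.  -0.5 -1.1] open 0.0477
tool x yaw 0.2771736649697021 ydown [ 0.    -0.001 -1.   ] q [ 1.04 -0.18  1.6  -0.    1.73 -0.8 ]
[ 0.43429474 -0.06951789] [ 0.08176469  0.08675097 -0.5623148 ]
knob [ 0.48427742 -0.05477848  0.21231083] err 0.00039322928968054977 stand mm [-42.89583431  38.82136394] r 6.935515880584717 9.846874237060547
```

Emit:
carry_out --increments '[{"linear": [0.008, 0, -0.056], "yaw": 0}, {"linear": [0.016, 0, -0.112], "yaw": 0}, {"linear": [0.025, 0, -0.168], "yaw": 0}, {"linear": [0.033, 0, -0.225], "yaw": 0}, {"linear": [0.04, 0, -0.28], "yaw": 0}]'

```text
t: 1.45
tool_pos: [0.3174, 0.1859, 0.3365]
orientation: [-1.563, -0.213, 0.213]
force: [1.0, -1.0, -0.4]
opening: 0.0004
```

```bash
python3 - <<'E'
from h import *
info(); p=w(-.095,.038); print(p, delta([*p,.30]))
E
```

```text
t 1.45 pos [0.3174 0.1859 0.3365] stand mm [-139.2  315.4] F [ 1.  -1.  -0.4] open 0.0004
tool x yaw 0.2714800912351598 ydown [ 0.001 -0.003 -1.   ] q [ 0.39 -0.53  1.87 -0.    1.81 -1.45]
[ 0.43429474 -0.06951789] [ 0.04411485  0.03721502 -0.2773086 ]
```

Emit:
carry_out --increments '[{"linear": [0.009, 0, -0.056], "yaw": 0}, {"linear": [0.018, 0, -0.112], "yaw": 0}, {"linear": [0.026, 0.01, -0.168], "yaw": 0}, {"linear": [0.035, 0.02, -0.225], "yaw": 0}, {"linear": [0.044, 0.037, -0.277], "yaw": 0}]'

```text
t: 2.08
tool_pos: [0.4351, -0.0711, 0.3002]
orientation: [-1.563, -0.214, 0.211]
force: [0.2, 0.3, 0.2]
opening: 0.0004
```

```bash
python3 - <<'E'
from h import *
info(); p=w(-.095,.038); print(p, delta([*p,.203])); look(2)
E
```

```text
t 2.075 pos [ 0.4351 -0.0711  0.3002] stand mm [-94.7  36.3] F [0.2 0.3 0.2] open 0.0004
tool x yaw 0.270403458073788 ydown [ 0.002 -0.003 -1.   ] q [-0.28 -0.33  1.79 -0.    1.68 -2.12]
[ 0.43429474 -0.06951789] [-0.00045397  0.09718981  0.0020323 ]
knob [ 0.49451969 -0.06246152  0.22044264] err 0.011795835186367527 stand mm [-35.08408544  28.67691538] r 6.974164009094238 3.1623775959014893
```

Emit:
carry_out --increments '[{"linear": [0, 0.04, 0.001], "yaw": 0}, {"linear": [0, 0.08, 0.002], "yaw": 0}, {"linear": [0, 0.097, 0.002], "yaw": 0}, {"linear": [0, 0.097, 0.002], "yaw": 0}]'

```text
t: 2.68
tool_pos: [0.4327, -0.0703, 0.1995]
orientation: [-1.562, -0.205, 0.214]
force: [-0.0, 0.6, 0.5]
opening: 0.0009
```

```bash
python3 - <<'E'
from h import *
info(); look(3)
E
```

```text
t 2.675 pos [ 0.4327 -0.0703  0.1995] stand mm [-96.7  37.7] F [-0.   0.6  0.5] open 0.0009
tool x yaw 0.2669313047252795 ydown [-0.006 -0.002 -1.   ] q [-0.28 -0.3   1.95 -0.    1.5  -2.11]
knob [ 0.50251879 -0.05880669  0.22976996] err 0.0006874362306925913 stand mm [-26.39853837  30.05703807] r 7.1223931312561035 1.500100016593933
```

View pics/s3.png

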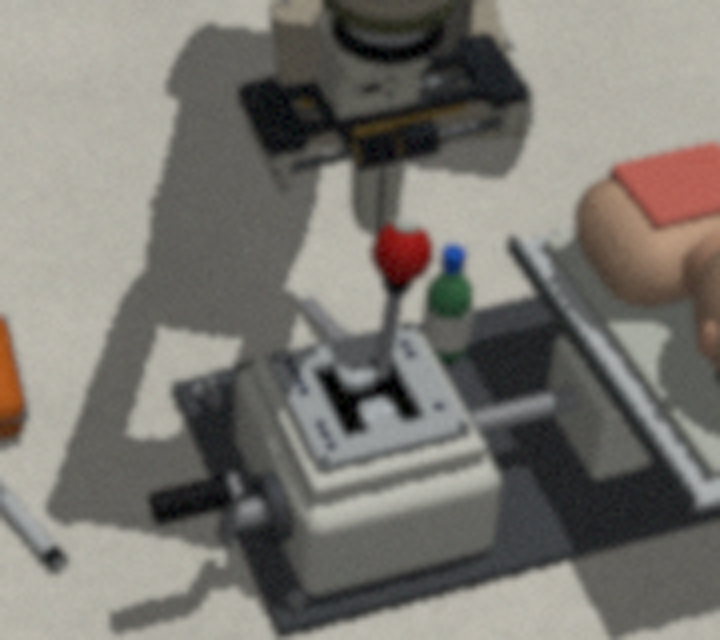

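View pics/t3.png

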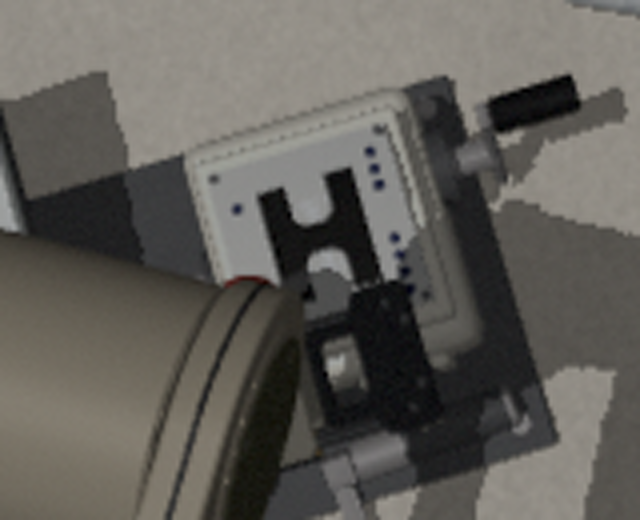

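Seen from the scene camera, the closed fingers are just behind the knob, which is at about (402,253) in the crop and untouched. The arm hides most of the top view. I'll push forward to about halfway, then check.

```bash
cat >> h.py <<'E'
def knob1(n='',cam_='scene',box=(330,140,400,215)):
    from scipy.optimize import brentq
    A=robot.read_camera(cam_)
    if n: cv2.imwrite(f'pics/{cam_[0]}{n}.png',cv2.resize(A[110:270,270:450] if cam_=='scene' else A[150:280,200:360],None,fx=4,fy=4,interpolation=cv2.INTER_CUBIC))
    a=red(A,box); o,d=ray(cam_,*a[0]); P=np.array([*C,.02])
    b=d@(o-P); c=(o-P)@(o-P)-.04; D=b*b-c
    k=o+d*(-b-np.sqrt(max(D,0))); s=1e3*st(k)
    print('knob1',k.round(4),'stand',s.round(1),'fwd',np.arcsin(s[0]/200).round(3),'z',k[2].round(3),'r',a[1],'D',D)
E
python3 - <<'E'
from h import *
knob1()
E
```

```text
knob1 [ 0.483  -0.0567  0.2114] stand [-44.6  37.3] fwd -0.225 z 0.211 r 7.068826675415039 D 0.0076483708427481645
```

Emit:
carry_out --increments '[{"linear": [0.01, 0, 0], "yaw": 0}, {"linear": [0.02, 0, 0], "yaw": 0}, {"linear": [0.03, 0, 0], "yaw": 0}, {"linear": [0.04, 0, 0], "yaw": 0}, {"linear": [0.047, 0, 0], "yaw": 0}]'

```text
t: 3.45
tool_pos: [0.4803, -0.0584, 0.2019]
orientation: [-1.564, -0.208, 0.211]
force: [-2.4, -0.5, 2.8]
opening: 0.0006
```

```bash
python3 - <<'E'
from h import *
knob1('4');info()
E
```

```text
knob1 [ 0.5081 -0.0478  0.2153] stand [-18.1  39.2] fwd -0.091 z 0.215 r 7.1611738204956055 D 0.011779227950521776
t 3.5 pos [ 0.4807 -0.0583  0.2018] stand mm [-47.3  36.4] F [-3.1  0.1  0. ] open 0.0005
tool x yaw 0.2669648853867599 ydown [-0.001 -0.003 -1.   ] q [-0.22 -0.17  1.83 -0.    1.48 -2.06]
```

View pics/s4.png

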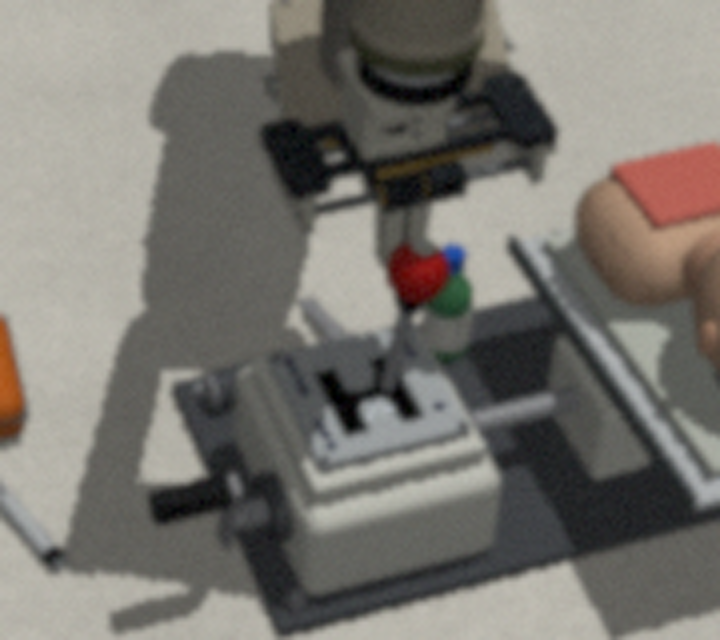

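Knob to TCP offset is about 29 mm, which matches the finger geometry. Force is 3 N. About 18 mm more brings the stick to neutral.

Emit:
carry_out --increments '[{"linear": [0.006, 0, 0], "yaw": 0}, {"linear": [0.012, 0, 0], "yaw": 0}, {"linear": [0.018, 0, 0], "yaw": 0}, {"linear": [0.018, 0, 0], "yaw": 0}]'

```text
t: 4.0
tool_pos: [0.4984, -0.0534, 0.2016]
orientation: [-1.563, -0.209, 0.211]
force: [-1.8, -0.6, 0.4]
opening: 0.0007
```

```bash
python3 - <<'E'
from h import *
knob1('5');info()
E
```

```text
knob1 [ 0.5261 -0.0416  0.2159] stand [ 0.9 40.4] fwd 0.004 z 0.216 r 7.382147789001465 D 0.014908834451518693
t 4.05 pos [ 0.4982 -0.0535  0.2016] stand mm [-29.1  36.3] F [-1.4 -1.2  0.4] open 0.0006
tool x yaw 0.2671032760207122 ydown [-0.001 -0.003 -1.   ] q [-0.21 -0.13  1.79 -0.    1.48 -2.04]
```

View pics/s5.png

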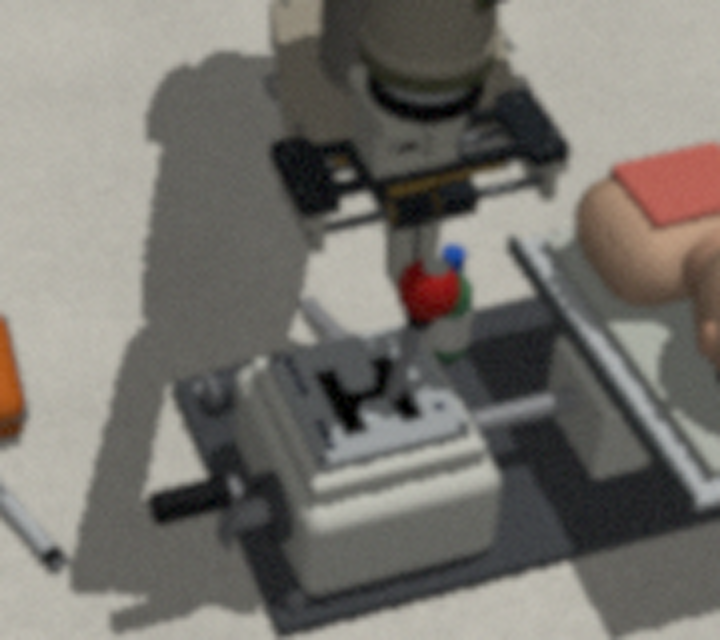

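Neutral reached: forward ≈ 0.00 and the shaft is in line with the cross passage. I'll back off and go around to the knob's left side.

Emit:
carry_out --increments '[{"linear": [-0.016, 0, 0], "yaw": 0}, {"linear": [-0.016, -0.004, 0.005], "yaw": 0}, {"linear": [-0.016, -0.008, 0.03], "yaw": 0}, {"linear": [-0.014, -0.008, 0.054], "yaw": 0}, {"linear": [-0.014, -0.008, 0.056], "yaw": 0}]'

```text
t: 4.68
tool_pos: [0.4703, -0.0018, 0.21]
orientation: [-1.563, -0.211, 0.211]
force: [0.1, -0.0, -0.5]
opening: 0.0003
```

```bash
python3 - <<'E'
from h import *
knob1('6');info();print(delta([*w(0,.093),.21]))
E
```

```text
knob1 [ 0.5268 -0.0424  0.2161] stand [ 1.4 39.4] fwd 0.007 z 0.216 r 7.148110866546631 D 0.015114691572621464
t 4.725 pos [ 0.4703 -0.0023  0.2098] stand mm [-42.3  93.1] F [ 0.7  0.6 -0.4] open 0.0009
tool x yaw 0.26863643485718014 ydown [-0.    -0.003 -1.   ] q [-0.11 -0.22  1.86 -0.    1.5  -1.95]
[ 4.23143804e-02 -1.90558581e-04  2.27515228e-05]
```

View pics/s6.png

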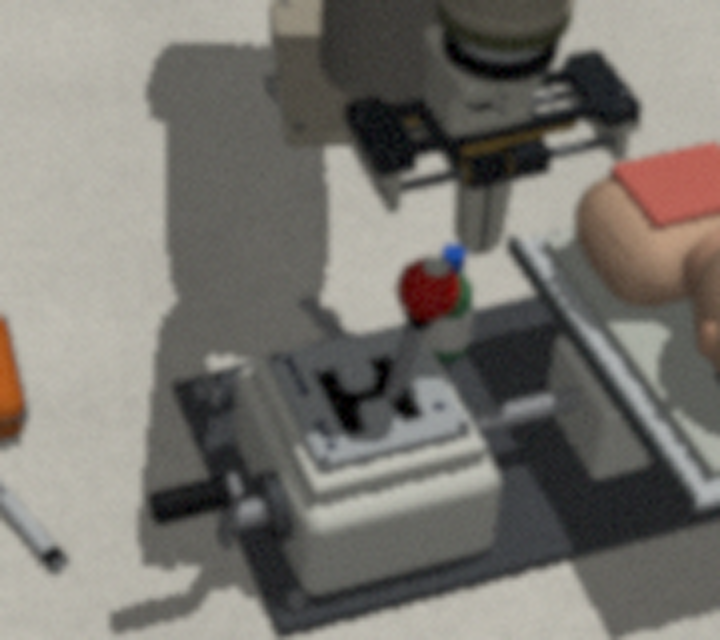

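Emit:
carry_out --increments '[{"linear": [0.015, 0, 0], "yaw": 0}, {"linear": [0.03, 0, 0], "yaw": 0}, {"linear": [0.043, 0, 0], "yaw": 0}, {"linear": [0.043, 0, 0], "yaw": 0}]'

```text
t: 5.22
tool_pos: [0.5123, 0.0089, 0.2096]
orientation: [-1.563, -0.21, 0.212]
force: [-0.6, 0.1, -0.9]
opening: 0.0007
```

Emit:
carry_out --increments '[{"linear": [0, 0, -0.01], "yaw": 0}, {"linear": [0, 0, -0.02], "yaw": 0}, {"linear": [0, 0, -0.03], "yaw": 0}, {"linear": [0, 0, -0.04], "yaw": 0}, {"linear": [0, 0, -0.04], "yaw": 0}]'

```text
t: 5.85
tool_pos: [0.5231, -0.0306, 0.2098]
orientation: [-1.564, -0.209, 0.211]
force: [-0.8, 1.8, 2.5]
opening: 0.0004
```

```bash
python3 - <<'E'
from h import *
knob1('7');info();print(delta([*w(0,0),.21]))
E
```

```text
knob1 [ 0.533  -0.063   0.2192] stand [ 1.8 17.9] fwd 0.009 z 0.219 r 7.049220085144043 D 0.017666822438826557
t 5.9 pos [ 0.523  -0.0303  0.2097] stand mm [ 0.9 52.1] F [-0.4  1.7  1.3] open 0.0006
tool x yaw 0.2677092830001122 ydown [-0.001 -0.003 -1.   ] q [-0.15 -0.07  1.72 -0.    1.49 -1.99]
[-0.00076942 -0.00016373 -0.05207867]
```

View pics/s7.png

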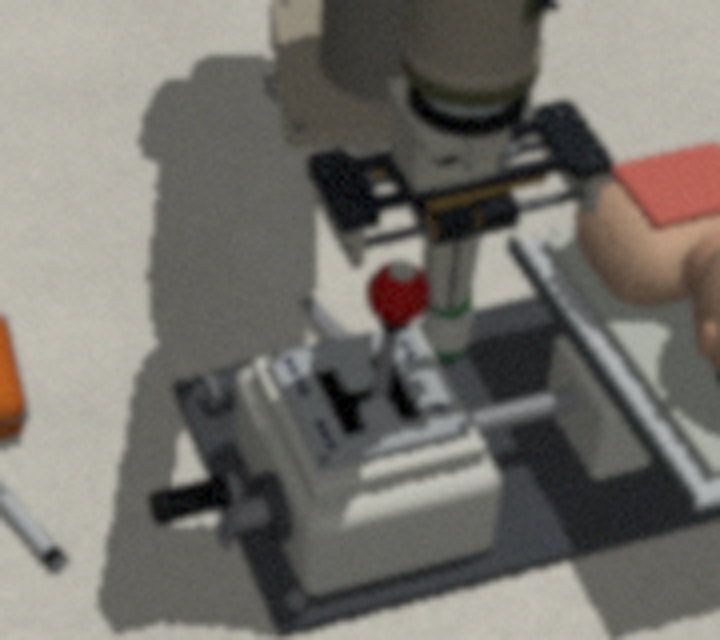

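The stick is crossing at mid passage (knob stand y ≈ 18 mm), with no fore-aft drift and 2 N of force. Continuing across.

Emit:
carry_out --increments '[{"linear": [0, 0, -0.01], "yaw": 0}, {"linear": [0, 0, -0.02], "yaw": 0}, {"linear": [0, 0, -0.03], "yaw": 0}, {"linear": [0, 0, -0.04], "yaw": 0}, {"linear": [0, 0, -0.047], "yaw": 0}]'

```text
t: 6.52
tool_pos: [0.5355, -0.0765, 0.2096]
orientation: [-1.564, -0.209, 0.211]
force: [-0.0, 2.6, 1.2]
opening: 0.0006
```

```bash
python3 - <<'E'
from h import *
knob1('8');info()
E
```

```text
knob1 [ 0.5451 -0.1075  0.218 ] stand [  1.6 -28.3] fwd 0.008 z 0.218 r 7.027313709259033 D 0.02147851533618983
t 6.575 pos [ 0.5355 -0.077   0.2095] stand mm [0.5 3.7] F [-0.   1.3  0.4] open 0.0005
tool x yaw 0.26694802601026707 ydown [-0.001 -0.004 -1.   ] q [-0.24 -0.02  1.68 -0.    1.49 -2.07]
```

View pics/s8.png

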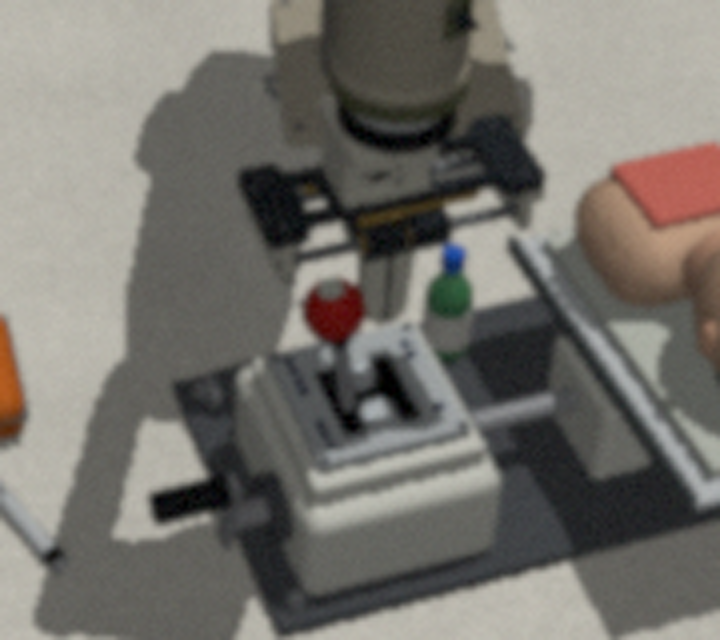

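Emit:
carry_out --increments '[{"linear": [0, 0, -0.004], "yaw": 0}, {"linear": [0, 0, -0.007], "yaw": 0}, {"linear": [0, 0, -0.01], "yaw": 0}, {"linear": [0, 0, -0.01], "yaw": 0}]'

```text
t: 7.08
tool_pos: [0.538, -0.0867, 0.2092]
orientation: [-1.564, -0.208, 0.211]
force: [0.4, 1.5, -1.0]
opening: 0.0002
```

```bash
python3 - <<'E'
from h import *
knob1('9');info()
E
```

```text
knob1 [ 0.5495 -0.1184  0.216 ] stand [  2.9 -39.9] fwd 0.015 z 0.216 r 6.8250532150268555 D 0.02234476036413291
t 7.125 pos [ 0.538  -0.0867  0.2093] stand mm [ 0.3 -6.3] F [ 0.3  1.  -1.2] open 0.0007
tool x yaw 0.2669135024124304 ydown [-0.001 -0.004 -1.   ] q [-0.25 -0.01  1.66 -0.    1.49 -2.09]
```

View pics/s9.png

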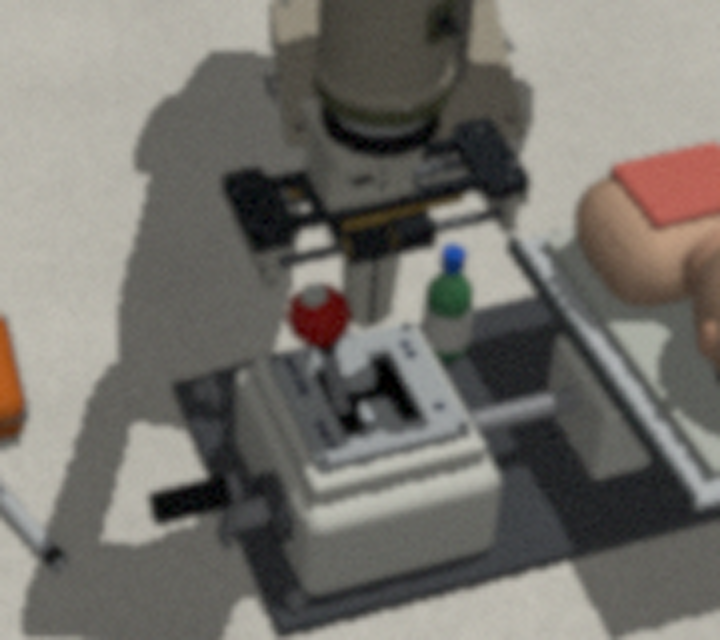

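Emit:
carry_out --increments '[{"linear": [0, 0, -0.002], "yaw": 0}, {"linear": [0, 0, -0.002], "yaw": 0}]'

```text
t: 7.38
tool_pos: [0.5385, -0.0885, 0.2092]
orientation: [-1.564, -0.208, 0.211]
force: [-0.6, 1.9, -1.8]
opening: 0.0005
```

```bash
python3 - <<'E'
from h import *
knob1();info();knob1();info()
E
```

```text
knob1 [ 0.5488 -0.1194  0.2158] stand [  1.9 -40.7] fwd 0.01 z 0.216 r 7.050703048706055 D 0.022158023073818534
t 7.425 pos [ 0.5384 -0.0885  0.2092] stand mm [ 0.3 -8.2] F [-0.6  0.9 -3.6] open 0.0004
tool x yaw 0.26693271728889023 ydown [-0.002 -0.003 -1.   ] q [-0.25 -0.01  1.66 -0.    1.49 -2.09]
knob1 [ 0.5492 -0.1188  0.2159] stand [  2.5 -40.2] fwd 0.013 z 0.216 r 6.914005279541016 D 0.02226971672811251
t 7.475 pos [ 0.5385 -0.0885  0.2092] stand mm [ 0.3 -8.1] F [ 0.2  2.6 -1.5] open 0.0002
tool x yaw 0.2669503055831297 ydown [-0.002 -0.003 -1.   ] q [-0.25 -0.01  1.66 -0.    1.49 -2.09]
```

The knob is against the right-hand stop (y ≈ -40.5, still neutral). I'll go around to its near side.

Emit:
carry_out --increments '[{"linear": [0, 0, 0.014], "yaw": 0}, {"linear": [-0.01, 0, 0.016], "yaw": 0}, {"linear": [-0.035, 0, 0.016], "yaw": 0}, {"linear": [-0.052, 0, 0.01], "yaw": 0}, {"linear": [-0.052, 0.004, -0.012], "yaw": 0}]'

```text
t: 8.1
tool_pos: [0.4912, -0.1146, 0.2062]
orientation: [-1.565, -0.21, 0.21]
force: [1.1, 0.6, -0.1]
opening: 0.0004
```

```bash
python3 - <<'E'
from h import *
knob1();info();print(delta([*w(-.05,-.04),.201]))
E
```

```text
knob1 [ 0.5486 -0.1192  0.2159] stand [  1.8 -40.4] fwd 0.009 z 0.216 r 7.091085433959961 D 0.022126021331433154
t 8.15 pos [ 0.492  -0.1172  0.2053] stand mm [-52.2 -23.4] F [-1.6 -1.1 -0.4] open 0.0002
tool x yaw 0.2662891298028679 ydown [-0.    -0.006 -1.   ] q [-0.33 -0.12  1.78 -0.01  1.48 -2.17]
[ 0.00227344  0.00441054 -0.01657689]
```

Emit:
carry_out --increments '[{"linear": [0, 0.004, -0.01], "yaw": 0}, {"linear": [0, 0.004, -0.017], "yaw": 0}, {"linear": [0.008, 0.004, -0.017], "yaw": 0}, {"linear": [0.016, 0.004, -0.017], "yaw": 0}, {"linear": [0.024, 0.004, -0.017], "yaw": 0}]'

```text
t: 8.78
tool_pos: [0.5202, -0.1268, 0.2014]
orientation: [-1.566, -0.209, 0.21]
force: [-1.8, -2.1, 2.9]
opening: 0.0003
```

Emit:
carry_out --increments '[{"linear": [0.006, 0, 0], "yaw": 0}, {"linear": [0.012, 0, 0], "yaw": 0}, {"linear": [0.018, 0, 0], "yaw": 0}, {"linear": [0.024, 0, 0], "yaw": 0}, {"linear": [0.028, 0, 0], "yaw": 0}]'

```text
t: 9.4
tool_pos: [0.5475, -0.1193, 0.2012]
orientation: [-1.566, -0.209, 0.211]
force: [-1.5, -0.2, -0.2]
opening: 0.0005
```

```bash
python3 - <<'E'
from h import *
knob1('11');info();print(delta([*w(.020,-.04),.201]))
E
```

```text
knob1 [ 0.5768 -0.1118  0.2133] stand [ 31.  -40.9] fwd 0.156 z 0.213 r 7.236515998840332 D 0.028332213465306566
t 9.45 pos [ 0.5478 -0.1191  0.2012] stand mm [  1.  -40.2] F [-2.  -0.4  0.8] open 0.0003
tool x yaw 0.2670546266160448 ydown [-0.    -0.005 -1.   ] q [-0.3   0.04  1.63 -0.01  1.47 -2.14]
[0.01896376 0.00015855 0.00026772]
```

View pics/s11.png

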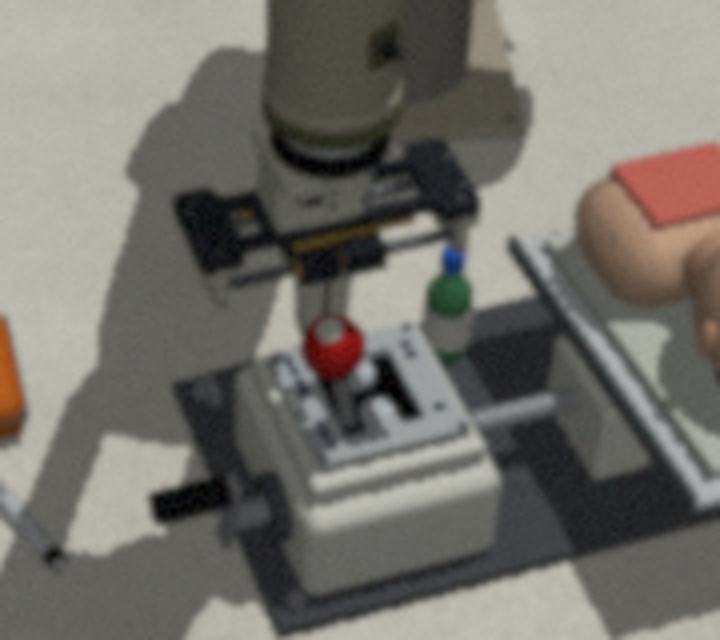

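The stick is moving up third at forward ≈ 0.156. I'll cover the rest gently and stop when contact force rises.

Emit:
carry_out --increments '[{"linear": [0.004, 0, 0], "yaw": 0}, {"linear": [0.008, 0, 0], "yaw": 0}, {"linear": [0.012, 0, 0], "yaw": 0}, {"linear": [0.016, 0, 0], "yaw": 0}, {"linear": [0.017, 0, 0], "yaw": 0}]'

```text
t: 10.07
tool_pos: [0.5644, -0.1145, 0.201]
orientation: [-1.566, -0.209, 0.211]
force: [-1.2, -0.1, -1.3]
opening: 0.0004
```

```bash
python3 - <<'E'
from h import *
knob1();info()
E
```

```text
knob1 [ 0.5923 -0.1045  0.2104] stand [ 47.9 -38. ] fwd 0.242 z 0.21 r 7.851459980010986 D 0.03148206005680576
t 10.125 pos [ 0.5644 -0.1146  0.2011] stand mm [ 18.3 -40.2] F [-1.4  0.3 -1.8] open 0.0006
tool x yaw 0.26717000652544215 ydown [-0.    -0.005 -1.   ] q [-0.29  0.08  1.59 -0.01  1.47 -2.12]
```

Emit:
carry_out --increments '[{"linear": [0.0015, 0, 0], "yaw": 0}, {"linear": [0.002, 0, 0], "yaw": 0}]'

```text
t: 10.38
tool_pos: [0.5662, -0.114, 0.201]
orientation: [-1.566, -0.209, 0.211]
force: [-1.2, -0.9, -2.3]
opening: 0.0003
```

```bash
python3 - <<'E'
from h import *
knob1();info();knob1();info()
E
```

```text
knob1 [ 0.5943 -0.1039  0.2099] stand [ 50.  -37.9] fwd 0.253 z 0.21 r 7.905794143676758 D 0.03186879656828134
t 10.425 pos [ 0.5662 -0.114   0.201 ] stand mm [ 20.2 -40.2] F [-2.1 -0.8 -0.7] open 0.0004
tool x yaw 0.26712401565026395 ydown [-0.001 -0.005 -1.   ] q [-0.28  0.08  1.59 -0.01  1.47 -2.12]
knob1 [ 0.5944 -0.1043  0.2098] stand [ 50.  -38.4] fwd 0.253 z 0.21 r 7.809571266174316 D 0.03188653204499792
t 10.475 pos [ 0.5661 -0.1141  0.201 ] stand mm [ 20.1 -40.2] F [-3.1 -0.1 -2.1] open 0.0006
tool x yaw 0.26711363728217863 ydown [-0.001 -0.005 -1.   ] q [-0.28  0.08  1.59 -0.01  1.47 -2.12]
```

Emit:
carry_out --increments '[{"linear": [0.001, 0, 0], "yaw": 0}, {"linear": [0.001, 0, 0], "yaw": 0}]'

```text
t: 10.72
tool_pos: [0.567, -0.1138, 0.2008]
orientation: [-1.566, -0.208, 0.211]
force: [-3.6, -0.8, -1.2]
opening: 0.0005
```

```bash
python3 - <<'E'
from h import *
knob1();info()
E
```

```text
knob1 [ 0.5944 -0.1043  0.2098] stand [ 50.  -38.4] fwd 0.253 z 0.21 r 7.809571266174316 D 0.03188653204499792
t 10.775 pos [ 0.567  -0.1138  0.2009] stand mm [ 21.  -40.2] F [-2.6  0.4 -1.2] open 0.0007
tool x yaw 0.26704299563235134 ydown [-0.001 -0.005 -1.   ] q [-0.28  0.08  1.58 -0.01  1.47 -2.12]
```

Emit:
carry_out --increments '[{"linear": [0.001, 0, 0], "yaw": 0}, {"linear": [0.001, 0, 0], "yaw": 0}]'

```text
t: 11.02
tool_pos: [0.5677, -0.1136, 0.2007]
orientation: [-1.566, -0.208, 0.212]
force: [-5.5, -0.3, -2.2]
opening: 0.0005
```

```bash
python3 - <<'E'
from h import *
knob1();info()
E
```

```text
knob1 [ 0.5943 -0.1039  0.2099] stand [ 50.  -37.9] fwd 0.253 z 0.21 r 7.905794143676758 D 0.03186879656828134
t 11.075 pos [ 0.5677 -0.1136  0.2007] stand mm [ 21.8 -40.2] F [-4.7 -0.5 -1.5] open 0.0007
tool x yaw 0.26705755474696335 ydown [-0.002 -0.005 -1.   ] q [-0.28  0.09  1.58 -0.01  1.47 -2.12]
```

Emit:
carry_out --increments '[{"linear": [0.0015, 0, 0], "yaw": 0}, {"linear": [0.0015, 0, 0], "yaw": 0}]'

```text
t: 11.32
tool_pos: [0.5685, -0.1134, 0.2006]
orientation: [-1.566, -0.206, 0.213]
force: [-7.1, -0.9, -1.0]
opening: 0.0004
```

```bash
python3 - <<'E'
from h import *
knob1();info()
E
```

```text
knob1 [ 0.596  -0.1034  0.2094] stand [ 51.8 -37.9] fwd 0.262 z 0.209 r 7.877701282501221 D 0.03218742065843028
t 11.375 pos [ 0.5685 -0.1134  0.2006] stand mm [ 22.5 -40.2] F [-7.1 -2.4  0.2] open 0.0003
tool x yaw 0.26688058096926415 ydown [-0.003 -0.006 -1.   ] q [-0.28  0.09  1.58 -0.01  1.47 -2.12]
```

Force has risen to 7 N with the target about 1 mm ahead of the tool, so the stick is against its end stop. I'll back straight off, lift, and look.

Emit:
carry_out --increments '[{"linear": [-0.015, 0, 0], "yaw": 0}, {"linear": [-0.04, 0, 0], "yaw": 0}, {"linear": [-0.075, 0, 0], "yaw": 0}, {"linear": [-0.11, -0.02, 0], "yaw": 0}, {"linear": [-0.14, -0.06, 0], "yaw": 0}]'

```text
t: 12.0
tool_pos: [0.4325, -0.1499, 0.261]
orientation: [-1.565, -0.206, 0.213]
force: [0.9, -0.7, 0.7]
opening: 0.0007
```

Emit:
carry_out --increments '[{"linear": [0, -0.05, 0.04], "yaw": 0}, {"linear": [0, -0.1, 0.09], "yaw": 0}, {"linear": [0, -0.12, 0.14], "yaw": 0}, {"linear": [-0.02, -0.12, 0.19], "yaw": 0}, {"linear": [-0.04, -0.12, 0.24], "yaw": 0}]'

```text
t: 12.62
tool_pos: [0.3309, 0.0732, 0.3818]
orientation: [-1.564, -0.21, 0.21]
force: [0.1, 0.4, 0.3]
opening: 0.0007
```

```bash
python3 - <<'E'
from h import *
look(20);knob1();knob1('','top',(235,165,330,255));info()
E
```

```text
knob [ 0.59570358 -0.10494455  0.21055418] err 0.002613039146185313 stand mm [ 51.03447626 -39.34207301] r 7.817532539367676 9.383749961853027
knob1 [ 0.5948 -0.1035  0.2098] stand [ 50.5 -37.7] fwd 0.255 z 0.21 r 7.817532539367676 D 0.03195432268149423
knob1 [ 0.5961 -0.1061  0.2091] stand [ 51.1 -40.6] fwd 0.258 z 0.209 r 9.359150886535645 D 0.03080019315102045
t 12.825 pos [0.3315 0.0725 0.3815] stand mm [-156.1  202.3] F [-0.7 -0.3  0.3] open 0.0002
tool x yaw 0.27014777013801583 ydown [ 0.001 -0.004 -1.   ] q [ 0.07 -0.59  1.82 -0.    1.91 -1.77]
```

View pics/s20.png

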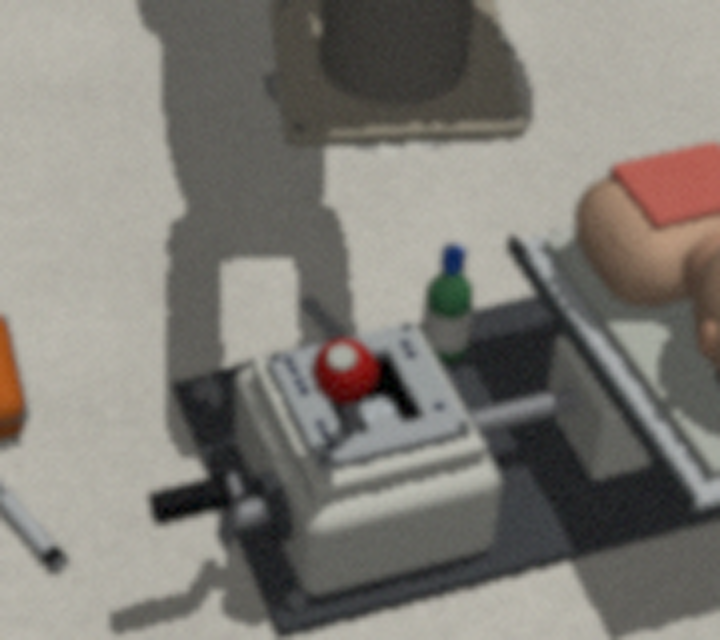

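View pics/t20.png

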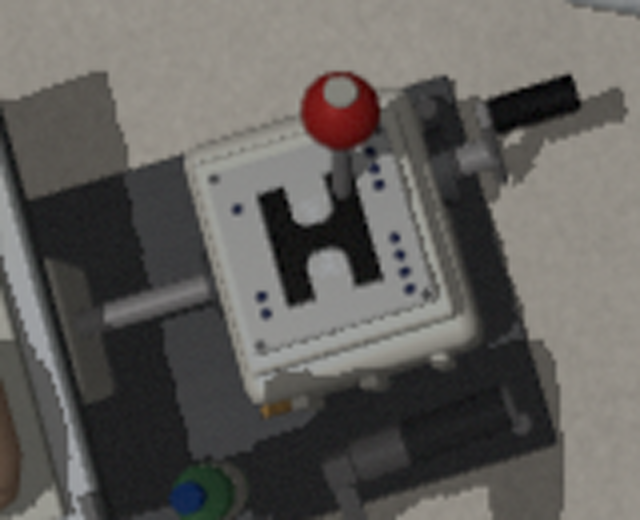

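Both views show the shaft at the far end of the three-dot slot. The crank, spray and laryngoscope are where they were. Handing in.

```bash
python3 - <<'E'
from plant import robot
print(robot.close_job())
E
```

```text
the job is handed in; nothing more can be done
None
```

The gearstick is in third, fully home, and I handed the job in with the arm raised clear and touching nothing (about 13 s used).

With closed fingers I pushed it from the near-left slot to neutral, then across to the right-hand stop. I then went round behind it and pushed it forward into the three-dot slot. It never went into fourth, and I never gripped the knob.

**Last checks:**
- **Position:** after I backed off, the knob measured about x +51, y −39 mm in the stand's axes; nominal for third is +49.5, −39.4. That puts the forward angle at about 0.255, against a nominal 0.25.
- **Force:** pushing forces ran at about 1 to 4 N. At the end stop the force rose to about 7 N, the highest I read, with the knob still at the end of the slot.
- **Surroundings:** in the last pictures the crank, spray bottle and laryngoscope looked unmoved. The penlight and mask case were only partly in view. I took no fresh picture of the syringe and tape roll, which the arm did not go near.

**Disagreements:**
- The two cameras differ by about 3 mm on the knob's sideways position, roughly the calibration error.
- Two move calls were refused for a missing yaw field. The arm did not move, and I sent them again.

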